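# Clamp the relief valve onto the stub flange and latch the ring

## Robot

A 6-joint arm with a two-finger parallel gripper is mounted at the origin on the work surface. World frame = base frame: x ahead of the robot, y to its left, z up, the work surface at z = 0. Lengths are in mm, angles in degrees, forces in N, time in s.
With the tool pointing down it reaches from about 375 to 900 mm from the base axis. Payload 3.1 kg.
Tool frame: the origin (TCP) lies midway between the tips of the shut fingers; the grasp point (between the pads) lies 19 mm behind it; z points along the fingers, y is the line along which they close (so a half turn about z gives the same grasp; the last joint's range is limited). The gripper opens to 87 mm and grips with 3 to 60 N. Pads are 19 mm wide; open, the fingers measure 117 mm over their backs; the gripper's body (75 mm by 190 mm) begins 51 mm behind the grasp point.
Start: joints at [-82.305, 30.224, 82.088, -0, 67.689, -10.227], TCP at [192.35, -594.641, 222.548] pointing down, gripper open.
Joint ranges: [-176.69, 176.69], [-43.24, 126.21], [12.49, 139.97], [-82, 262], [0, 151.66], [-163.58, 163.58]. Speed limits (degrees/s): [159.86, 159.86, 180, 180, 180, 180].

## Interface

Orientations are given as [roll, pitch, yaw] about the fixed x, y, z axes, in that order (R = Rz(yaw) Ry(pitch) Rx(roll)).
In Python, from plant import ctrl, camera gives the robot as it stands. The module is installed in compiled form; this text tells all that it offers.
- The arm moves only by the tool step_arm, never from a script. Its argument "commands" is a list of rows, each a list of 7 numbers: the turn, a rotation vector about the tool's x, y, z in rad, then the shift along the tool's x, y, z in m, then the opening, from -1 (shut) to 1 (fully open). A call has 1 to 8 rows; each row shifts and turns the commanded pose from where the row before left it, along the tool's axes as they then stand; what a row does not reach is not made up. A row lasts 1/12 s, in which the tool goes at most 41.7 mm and 7.16 degrees, less where a joint would pass 70% of its speed; a pose out of reach is approached as far as the arm can. A call with a gripper value outside its range is refused whole. The fingers move at their own pace and stop on an object; "squeeze" is the grip in N (left out, the last holds). Time passes only in rows, so rows that do not move let the fingers close. It gives the time, the measured TCP pose, the force, the opening and the grip force at its end, in the units of the state.
- ctrl.read_state(): the state, without advancing time (a new reading comes with each control period).
- camera(name): name is "scene" or "top" or "wrist"; returns a dict with "img" (480x640x3 uint8, red, green, blue), "camera_matrix" (3x3 intrinsics, pixels), "k1" (the pictures are not rectified: a ray, as slopes to the right and down, at radius r is drawn at 1 + k1 r^2 times it, then the intrinsics apply), "rvec" (rotation vector, rad) and "tvec" (3), from world to camera coordinates, as OpenCV has them. Camera axes: x right, y down, z forward; pixel columns grow to the right and rows downward; lengths in mm; the calibration is good to about 2 mm. A picture is of the moment at which its call begins. There is no depth.
- ctrl.close_job(): hands the job in; it is judged then, once.
The state is a dict: "time_s": time; "joint_pos": joint angles; "joint_vel": joint speeds; "joint_torque": joint torques, N m; "eef_pos": TCP position; "tcp_rot": TCP orientation; "contact_force": force on the tool from outside, world axes, zero at the start; "ft_torque": the same for the moment, N m; "gripper_width": finger opening in mm; "gripper_force": force on a finger pad.
Only numpy, scipy, OpenCV 4.12 (cv2) and the standard library are available. Lean on these libraries where they do the work, as an engineer would, in place of code of your own. Each camera call takes 0.05 s, during which the arm holds its last target. There are 200 camera calls.

## Task

The brass relief valve stands loose on the stub flange: swing the hinged half of the clamp ring gently shut round both flanges, so that it slides the valve home, then swing the yellow-posted latch lever clockwise round the draw pin until the pull is right, about 8 N of push at its post, and let go. Do not overtighten it: 12 N is too much. Leave the other spares where they lie.

Things in the scene. Friction and masses are not known exactly. Their poses are not given: they have to be found in the camera images.
- stand: Fixed clamp stand: grey base plate 270 x 340 x 12 with a stub pipe that ends in a steel flange (60 in diameter) at its origin. Its x axis points from the swinging half ring to the fixed half ring, its y axis from the latch to the hinge, z up. Nothing of clamp or latch but the valve (148) and the handle posts (142) stands higher than 104 above the table.
- clamp_center (a point): Centre of the stand's flange face, 68 above the table: the valve's flange centre must end straight above it. The half rings of the clamp (bore radius 31, outer radius 42, 56 to 88 above the table, with lips over the flanges) close round this axis.
- valve_center (a point): Centre of the loose brass relief valve's flange (60 in diameter, 8 thick); the valve (about 0.55 kg) is 80 high, at most 38 in diameter above the flange, and stands on the stand's flange, a few mm off centre towards the swinging half. Its z axis is up when upright. It need not be grasped: the closing half ring slides it home.
- jaw (a joint): Swinging half ring (aluminium) on a vertical hinge; rad, 0 fully closed against its stop, growing as it opens towards -x of the stand (clockwise seen from above), to 1.35. The hinge is stiff (about 1.5 N at the post) and it stays where it is left.
- jaw_hinge (a point): On the axis of the jaw's hinge, 92 above the table.
- jaw_grip (a point): On the axis of the jaw's upright red post (12 in diameter, top 142 above the table), 17 below its top; 109 from the hinge axis. 45 clear of the valve when closed.
- lever (a joint): Latch lever, a steel hook with a spiral inner face; rad, 0 fully open, growing as it is swung clockwise seen from above, to 2.4. With the jaw closed the hook passes round the brass draw pin on the jaw's free end, meets it somewhere between 0.65 and 1.6 rad (this varies with the wear and cannot be seen) and pulls it in more and more as it turns; it holds by friction where it is left.
- latch: Latch bracket with the lever it carries; its origin lies on the lever's vertical pivot axis, 12 above the table (the hook turns 91 to 102 above the table). The draw pin on the jaw gives on a spring of 28 N/mm.
- lever_grip (a point): On the axis of the lever's upright yellow post (12 in diameter, top 142 above the table), 17 below its top; 90 from the pivot axis. Pushed here square to the lever, it moves freely at 0.5 to 2 N, and the push rises with the pull on the pin: while it turns slowly about 5 N at a pull of 13 N, 8 N at 26 N (rightly tight), 11.5 N at 42 N (too tight); at rest the reading may fall off by some 2 N though the pull stays.
- shell0: Bystander: tan phenolic half bearing shell standing like an arch, 72 wide, 36 high, 44 long (mm); leave it alone.
- shell1: Bystander: tan phenolic half bearing shell standing like an arch, 72 wide, 36 high, 44 long (mm); leave it alone.
- shell2: Bystander: tan phenolic half bearing shell standing like an arch, 72 wide, 36 high, 44 long (mm); leave it alone.
- piston_pin: Bystander: chromed steel piston pin, an upright tube 34 in diameter and 75 high (mm); leave it alone.
- nozzle: Bystander: rust-red cast turbocharger nozzle segment, a flat curved piece about 50 x 125 x 28, its origin is the centre of its curve, 85 from the metal (mm); leave it alone.
- nut: Bystander: steel hexagon nut, 30 across and 16 high, on the stand's base plate (mm); leave it alone.
- plug: Bystander: brass plug, 32 in diameter and 22 high, on the stand's base plate (mm); leave it alone.

How it is judged:
By the outcome, as a careful person would: the job done as asked, in the order asked, and still so for the second after the job is handed in, with the robot touching nothing.
It also fails if it takes over 72 s, if anything falls off the work surface, if the arm or the gripper's body presses on something with over 40 N, if the wrist force passes 120 N, or if a joint passes its speed limit or range.

## Working session

There is one attempt and no reset: what is moved stays moved. The work goes in short steps, Python scripts to look and compute and a tool call to move; the robot and the scene stay as the last step left them, time stands still between calls to the robot, and variables do not carry over. Pictures are saved under pics/ and viewed, at most 10 in all, crops included, and the job is handed in when it is done.

Besides the shell and the picture viewer there is one more tool, called as name(argument=value, ...) on one line, values as JSON. step_arm: Moves the arm, as the interface text tells. Its arguments: {"type":"object","properties":{"commands":{"type":"array","items":{"type":"array","items":{"type":"number"}}},"squeeze":{"type":"number"}},"required":["commands"]}

```bash
mkdir -p pics
cat > h.py <<'E'
import numpy as np, cv2
from plant import ctrl, camera
def snap(n,f):
    c=camera(n); cv2.imwrite(f'pics/{f}.png',c['img'][:,:,::-1])
    np.savez(f'pics/{f}.npz',**{k:np.array(v) for k,v in c.items()}); return c
def ray(c,u,v):
    K=np.array(c['camera_matrix']);k1=float(c['k1'])
    d=np.array([(u-K[0,2])/K[0,0],(v-K[1,2])/K[1,1]]);s=d.copy()
    for _ in range(30): s=d/(1+k1*(s@s))
    R=cv2.Rodrigues(np.array(c['rvec'],float))[0];t=np.array(c['tvec'],float).ravel()
    return -R.T@t, R.T@np.array([s[0],s[1],1])
def atz(c,u,v,z):
    o,d=ray(c,u,v); return (o+d*(z-o[2])/d[2]).round(1)
def proj(c,p):
    R=cv2.Rodrigues(np.array(c['rvec'],float))[0];t=np.array(c['tvec'],float).ravel()
    q=R@np.array(p,float)+t;s=q[:2]/q[2];s=s*(1+float(c['k1'])*(s@s));K=np.array(c['camera_matrix'])
    return np.array([K[0,0]*s[0]+K[0,2],K[1,1]*s[1]+K[1,2]]).round(1)
def load(f): return np.load(f'pics/{f}.npz')
E
python3 - <<'E'
from h import *
a=snap('scene','s0');b=snap('top','t0')
for c in(a,b): print(ray(c,320,240),c['camera_matrix'],c['k1'])
s=ctrl.read_state();print(s)
E
```

```text
(array([1354.86255289, -289.2479669 ,  842.39819068]), array([-0.7157814 ,  0.22123518, -0.66248685])) [[485.95757821   0.         314.68955526]
 [  0.         485.95757821 236.31745649]
 [  0.           0.           1.        ]] 0.042791649275368486
(array([ 263.54319029,  -65.00988309, 1502.7499151 ]), array([ 2.06873695e-01, -2.83385916e-04, -9.78378758e-01])) [[574.52226225   0.         321.02437385]
 [  0.         574.52226225 237.52077634]
 [  0.           0.           1.        ]] -0.1622373101103839
{'time_s': 0.1, 'joint_pos': array([-8.23048245e+01,  3.02760946e+01,  8.21493305e+01, -5.54336064e-04,
        6.76876668e+01, -1.02270124e+01]), 'joint_vel': array([-0.00483325, -0.06296413, -0.18718128, -0.01101967,  0.06071286,
        0.00854967]), 'joint_torque': array([-2.13346243e-05, -4.40985596e+01, -1.77150822e+01,  6.34387834e-02,
        5.34238725e-02, -5.94981566e-05]), 'eef_pos': array([ 192.26737984, -594.00312217,  221.64155824]), 'tcp_rot': array([-1.79888614e+02, -1.95750419e-02,  1.79223798e+01]), 'contact_force': array([-0.1440974 ,  0.072729  ,  0.23741713]), 'ft_torque': array([ 0.00410395,  0.00225947, -0.02718368]), 'gripper_force': 0.0, 'gripper_width': 86.64807145275668}
```

View pics/t0.png

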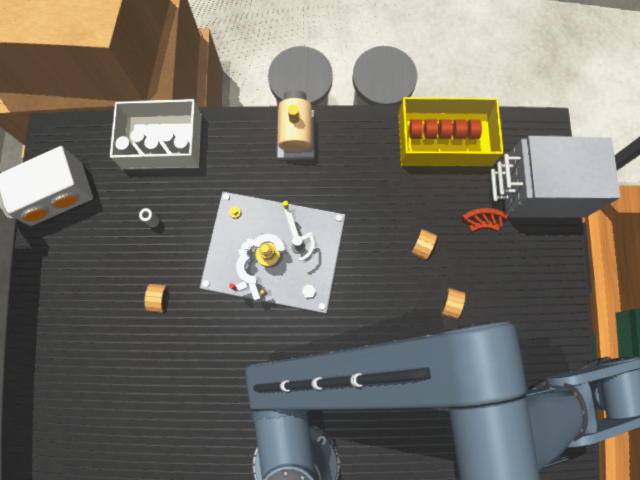

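View pics/s0.png

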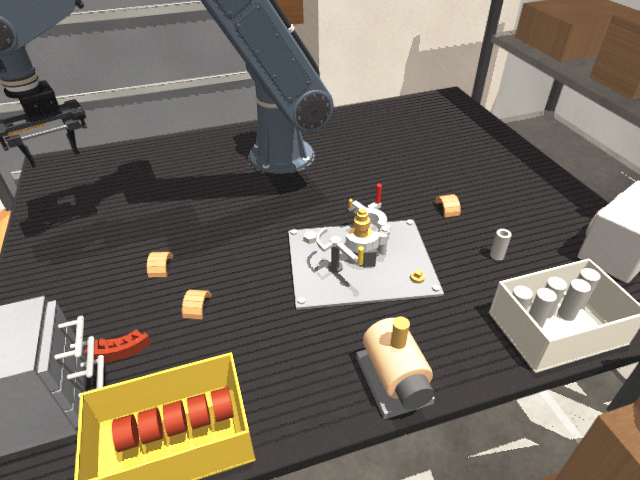

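The top view shows the stand at about (272,252), with the red post at (233,286), the yellow post at (285,205) and the valve at (267,253). I'll enlarge both views.

Run:
```python
import cv2
a=cv2.imread('pics/t0.png')[182:322,195:355];cv2.imwrite('pics/t0c.png',cv2.resize(a,None,fx=4,fy=4,interpolation=cv2.INTER_CUBIC))
a=cv2.imread('pics/s0.png')[175:315,280:450];cv2.imwrite('pics/s0c.png',cv2.resize(a,None,fx=4,fy=4,interpolation=cv2.INTER_CUBIC))
```

```text
(no output)
```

View pics/t0c.png

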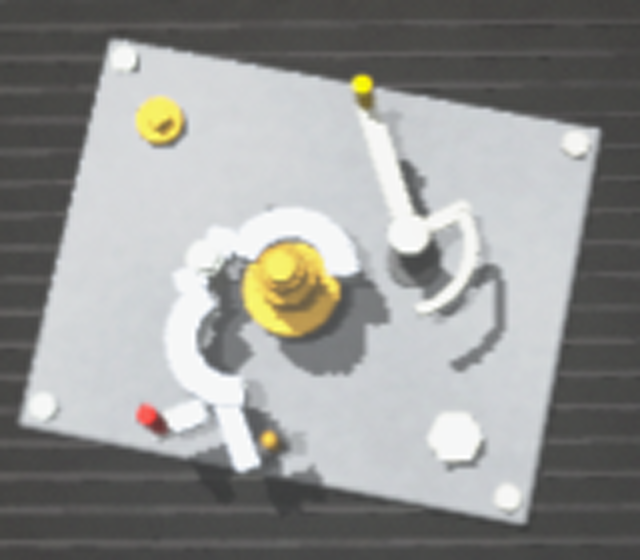

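View pics/s0c.png

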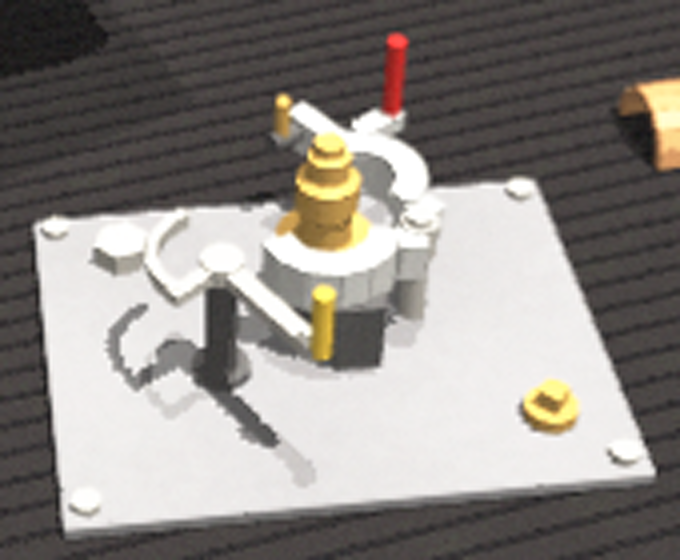

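Run:
```python
from h import *
t=load('t0');s=load('s0')
T=lambda x,y,z:atz(t,195+(x+.5)/4-.5,182+(y+.5)/4-.5,z)
S=lambda x,y,z:atz(s,280+(x+.5)/4-.5,175+(y+.5)/4-.5,z)
C=np.array([T(*p,12) for p in[(112,40),(600,130),(525,522),(22,425)]]);print(C,C.mean(0),[np.linalg.norm(C[i]-C[i-1]) for i in range(4)])
CS=np.array([S(*p,12) for p in[(650,473),(67,535),(35,225),(535,180)]]);print(CS,CS.mean(0))
n={'red':((147,411),(397,40),142),'yel':((362,82),(323,291),142),'piv':((408,236),(222,258),104),'hinge':((212,247),(420,210),102),'valve':((283,262),(328,140),148),'pin':((269,436),(284,98),104)}
P={k:(T(*a,z),S(*b,z)) for k,(a,b,z) in n.items()}
for k,v in P.items(): print(k,*v)
d=lambda a,b,i:np.linalg.norm(P[a][i]-P[b][i])
for i in(0,1): print('red-hinge',np.linalg.norm((P['red'][i]-P['hinge'][i])[:2]),'yel-piv',np.linalg.norm((P['yel'][i]-P['piv'][i])[:2]))
x=(C[0]+C[1]-C[2]-C[3])[:2];y=(C[0]+C[3]-C[1]-C[2])[:2];print(np.degrees(np.arctan2(x[1],x[0])),np.degrees(np.arctan2(y[1],y[0]))-90)
```

```text
[[ 715.6  197.9   12. ]
 [ 649.  -132.1   12. ]
 [ 387.7  -78.9   12. ]
 [ 453.1  250.7   12. ]] [551.35  59.4   12.  ] [np.float64(267.757520902775), np.float64(336.6534716886193), np.float64(266.6607020166264), np.float64(336.025772821074)]
[[ 719.9  194.7   12. ]
 [ 659.  -132.4   12. ]
 [ 396.   -79.8   12. ]
 [ 460.3  250.8   12. ]] [558.8    58.325  12.   ]
red [444.7 147.7 142. ] [447.9 147.  142. ]
yel [647.2  19.5 142. ] [648.6  18.8 142. ]
piv [558.3  -7.2 104. ] [565.4  -8.9 104. ]
hinge [552.8 115.3 102. ] [560.7 116.3 102. ]
valve [533.7  66.3 148. ] [534.9  66.4 148. ]
pin [433.9  78.1 104. ] [433.7  78.7 104. ]
red-hinge 112.85109658306379 yel-piv 92.82294974843245
red-hinge 116.90307951461337 yel-piv 87.68996521837609
-11.440293288701707 -11.316614197548304
```

```bash
cat >> h.py <<'E'
def plan(wps,st=None,grip=1):
    """wps: list of (x,y,z,yaw,nrows); prints rows (turn z rad, shift m) from the present pose"""
    s=st or ctrl.read_state(); p=np.array(s['eef_pos']); w=s['tcp_rot'][2]
    out=[]
    for x,y,z,yw,n in wps:
        for i in range(1,n+1):
            q0=p+(np.array([x,y,z])-p)*(i-1)/n; q=p+(np.array([x,y,z])-p)*i/n
            d=q-q0; dw=(yw-w)/n; a=np.radians(w+dw*(i-1))
            out.append([0,0,round(-np.radians(dw),3),round((d[0]*np.cos(a)+d[1]*np.sin(a))/1e3,4),round((d[0]*np.sin(a)-d[1]*np.cos(a))/1e3,4),round(-d[2]/1e3,4),grip])
        p=np.array([x,y,z],float);w=yw
    for i in range(0,len(out),8): print(str(out[i:i+8]).replace(' ',''))
E
python3 -c "
from h import *
plan([(430,-250,222,91,11),(447,147,222,163,11)])"
```

```text
[[0,0,np.float64(-0.116),np.float64(0.0302),np.float64(-0.0231),np.float64(-0.0),1],[0,0,np.float64(-0.116),np.float64(0.0327),np.float64(-0.0195),np.float64(-0.0),1],[0,0,np.float64(-0.116),np.float64(0.0347),np.float64(-0.0155),np.float64(-0.0),1],[0,0,np.float64(-0.116),np.float64(0.0363),np.float64(-0.0114),np.float64(-0.0),1],[0,0,np.float64(-0.116),np.float64(0.0373),np.float64(-0.0072),np.float64(-0.0),1],[0,0,np.float64(-0.116),np.float64(0.0379),np.float64(-0.0028),np.float64(-0.0),1],[0,0,np.float64(-0.116),np.float64(0.038),np.float64(0.0016),np.float64(-0.0),1],[0,0,np.float64(-0.116),np.float64(0.0375),np.float64(0.006),np.float64(-0.0),1]]
[[0,0,np.float64(-0.116),np.float64(0.0366),np.float64(0.0103),np.float64(-0.0),1],[0,0,np.float64(-0.116),np.float64(0.0352),np.float64(0.0145),np.float64(-0.0),1],[0,0,np.float64(-0.116),np.float64(0.0332),np.float64(0.0184),np.float64(-0.0),1],[0,0,np.float64(-0.114),np.float64(0.0361),np.float64(0.0022),np.float64(-0.0),1],[0,0,np.float64(-0.114),np.float64(0.0356),np.float64(0.0063),np.float64(-0.0),1],[0,0,np.float64(-0.114),np.float64(0.0346),np.float64(0.0103),np.float64(-0.0),1],[0,0,np.float64(-0.114),np.float64(0.0332),np.float64(0.0142),np.float64(-0.0),1],[0,0,np.float64(-0.114),np.float64(0.0314),np.float64(0.0179),np.float64(-0.0),1]]
[[0,0,np.float64(-0.114),np.float64(0.0292),np.float64(0.0213),np.float64(-0.0),1],[0,0,np.float64(-0.114),np.float64(0.0265),np.float64(0.0245),np.float64(-0.0),1],[0,0,np.float64(-0.114),np.float64(0.0236),np.float64(0.0274),np.float64(-0.0),1],[0,0,np.float64(-0.114),np.float64(0.0203),np.float64(0.0299),np.float64(-0.0),1],[0,0,np.float64(-0.114),np.float64(0.0168),np.float64(0.032),np.float64(-0.0),1],[0,0,np.float64(-0.114),np.float64(0.013),np.float64(0.0337),np.float64(-0.0),1]]
```

step_arm(commands=[[0,0,-0.116,0.03,-0.023,0,1],[0,0,-0.116,0.033,-0.02,0,1],[0,0,-0.116,0.035,-0.016,0,1],[0,0,-0.116,0.036,-0.011,0,1],[0,0,-0.116,0.037,-0.007,0,1],[0,0,-0.116,0.038,-0.003,0,1],[0,0,-0.116,0.038,0.002,0,1],[0,0,-0.116,0.038,0.006,0,1]])

```text
time_s: 0.77
eef_pos: [366.1, -342.1, 222.3]
tcp_rot: [-180.0, -0.0, 71.4]
contact_force: [0.7, 0.3, -0.3]
gripper_width: 86.9
gripper_force: 0.0
```

step_arm(commands=[[0,0,-0.116,0.037,0.01,0,1],[0,0,-0.116,0.035,0.015,0,1],[0,0,-0.116,0.033,0.018,0,1],[0,0,-0.114,0.036,0.002,0,1],[0,0,-0.114,0.036,0.006,0,1],[0,0,-0.114,0.035,0.01,0,1],[0,0,-0.114,0.033,0.014,0,1],[0,0,-0.114,0.031,0.018,0,1]])

```text
time_s: 1.43
eef_pos: [436.7, -67.6, 222.3]
tcp_rot: [-180.0, -0.0, 124.0]
contact_force: [0.7, 0.2, 0.4]
gripper_width: 86.7
gripper_force: 0.0
```

step_arm(commands=[[0,0,-0.114,0.029,0.021,0,1],[0,0,-0.114,0.027,0.025,0,1],[0,0,-0.114,0.024,0.027,0,1],[0,0,-0.114,0.02,0.03,0,1],[0,0,-0.114,0.017,0.032,0,1],[0,0,-0.114,0.013,0.034,0,1],[0,0,0,0,0,0,1]])

```text
time_s: 2.02
eef_pos: [445.9, 153.1, 222.5]
tcp_rot: [179.8, -0.0, 163.4]
contact_force: [-0.5, -0.3, 0.5]
gripper_width: 87.1
gripper_force: 0.0
```

Run:
```python
from h import *
c=snap('wrist','w0');s=ctrl.read_state();print(s['eef_pos'],s['tcp_rot'],s['contact_force'],ray(c,320,240))
for p in[(446.3,147.4,142),(434,78,104),(550,116,102),(648,19,142),(540,65,148)]:print(proj(c,p))
```

```text
[445.82388232 150.5604392  222.353932  ] [ 1.79986165e+02 -1.75322096e-02  1.63208096e+02] [-0.3916461  -0.21832749 -0.78956973] (array([368.39534907, 175.33902006, 384.23937588]), array([ 0.28214067, -0.10047761, -0.95430133]))
[319.3 249. ]
[235.1 243.3]
[320.1 347.4]
[248.5 488.8]
[254.1 386.7]
```

View pics/w0.png

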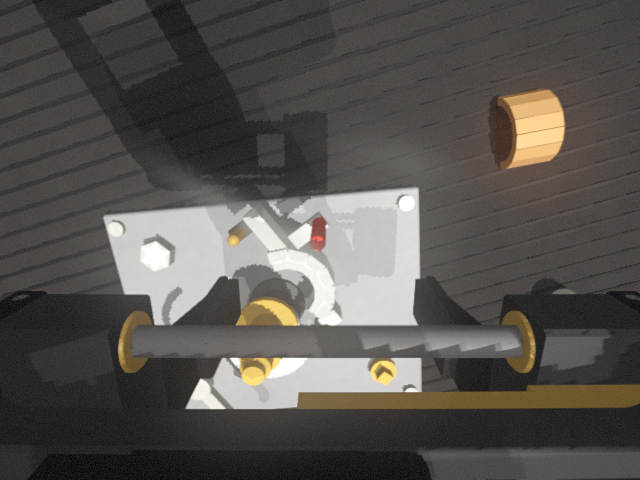

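The wrist view shows the red post at (318,219–247) and the draw pin at (235,239), close to where I predicted them. I'll refine the red post.

Run:
```python
from h import *
c=load('w0');im=c['img'].astype(int);m=(im[...,0]>90)&(im[...,1]<60)&(im[...,2]<60)
m[300:]=0;m[:,:290]=0;m[:,350:]=0
v,u=np.nonzero(m);print(u.min(),u.max(),v.min(),v.max())
for r in range(v.min(),v.max()+1,3):
    k=u[v==r];print(r,k.min(),k.max(),im[r,(k.min()+k.max())//2])
for y in(238,240,243):print(atz(c,318.5,y,142))
for a in [(446,147),(444,147)]:
    print(proj(c,(*a,100)),proj(c,(*a,142)),proj(c,(a[0]+6,a[1],142)))
```

```text
Traceback (most recent call last):
ValueError: zero-size array to reduction operation minimum which has no identity
```

Run:
```python
from h import *
c=load('w0');im=c['img'].astype(int);m=(im[...,0]>2*im[...,1])&(im[...,0]>60)
m[300:]=0;m[:,:290]=0;m[:,350:]=0;m[:200]=0
v,u=np.nonzero(m);print(u.min(),u.max(),v.min(),v.max())
for r in range(v.min(),v.max()+1,3):
    k=u[v==r];print(r,k.min(),k.max(),im[r,(k.min()+k.max())//2])
for y in(238,240,243):print(atz(c,318.5,y,142))
for a in [(446,147),(444,147)]:
    print(proj(c,(*a,100)),proj(c,(*a,142)),proj(c,(a[0]+6,a[1],142)))
```

```text
312 322 236 241
236 315 321 [222  98  91]
239 312 322 [239 110  99]
[438.3 149.2 142. ]
[439.7 148.8 142. ]
[441.8 148.2 142. ]
[319.6 232.4] [318.6 248.7] [321.1 256.3]
[318.9 230.1] [317.8 246.2] [320.3 253.8]
```

step_arm(commands=[[0,0,0,0.003,0,0.03,1],[0,0,0,0,0,0.03,1],[0,0,0,0,0,0.03,1],[0,0,0,0,0,0.024,1],[0,0,0,0,0,0,1],[0,0,0,0,0,0,0.2],[0,0,0,0,0,0,-0.3],[0,0,0,0,0,0,-1]], squeeze=6)

```text
time_s: 2.73
eef_pos: [444.8, 148.3, 110.0]
tcp_rot: [179.9, 0.2, 162.8]
contact_force: [-0.5, -0.2, 0.6]
gripper_width: 74.5
gripper_force: 0.0
```

step_arm(commands=[[0,0,0,0,0,0,-1],[0,0,0,0,0,0,-1],[0,0,0,0,0,0,-1],[0,0,0,0,0,0,-1],[0,0,0,0,0,0,-1]])

```text
time_s: 3.15
eef_pos: [443.6, 148.7, 108.9]
tcp_rot: [180.0, 0.0, 162.9]
contact_force: [0.4, -0.6, -0.4]
gripper_width: 41.7
gripper_force: 0.0
```

Run:
```python
from h import *
c=snap('scene','s1');s=ctrl.read_state();print(s['eef_pos'],s['tcp_rot'],s['contact_force'],s['gripper_width'],s['gripper_force'])
cv2.imwrite('pics/s1c.png',cv2.resize(c['img'][120:300,260:460,::-1],None,fx=4,fy=3.33,interpolation=cv2.INTER_CUBIC)[:600])
```

```text
[443.59158122 148.72445232 108.76321908] [1.79992179e+02 2.12396004e-02 1.62892893e+02] [-0.17767829 -0.3049458   0.1355499 ] 37.79280627152354 0.0
```

View pics/s1c.png

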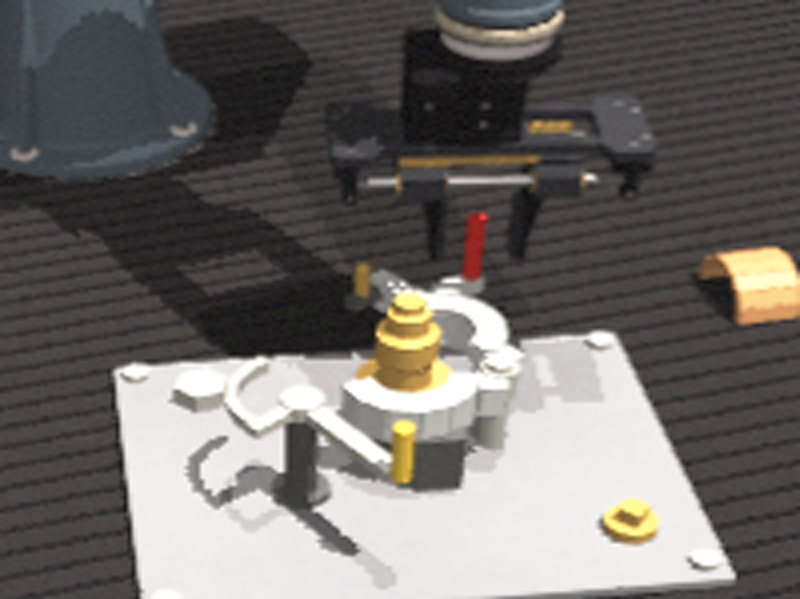

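The red post at crop (477,245) stands between the fingers, which are still closing. I'll finish the grip.

step_arm(commands=[[0,0,0,0,0,0,-1],[0,0,0,0,0,0,-1],[0,0,0,0,0,0,-1],[0,0,0,0,0,0,-1],[0,0,0,0,0,0,-1],[0,0,0,0,0,0,-1]])

```text
time_s: 3.7
eef_pos: [443.3, 148.6, 108.5]
tcp_rot: [-180.0, -0.0, 162.9]
contact_force: [-0.5, -0.6, 0.0]
gripper_width: 11.7
gripper_force: 6.0
```

```bash
cat >> h.py <<'E'
def arc(c,p,r,a0,steps,yaw0,grip=-1):
    """from p along a circle about c, angle a0 (deg), steps in deg; turn with it"""
    a=a0;w=yaw0;out=[];p=np.array(p[:2],float)
    for s in steps:
        a+=s;q=np.array(c)+r*np.array([np.cos(np.radians(a)),np.sin(np.radians(a))]);d=(q-p)/1e3;b=np.radians(w)
        out.append([0,0,round(float(-np.radians(s)),4),round(float(d@[np.cos(b),np.sin(b)]),4),round(float(d@[np.sin(b),-np.cos(b)]),4),0,grip]);p=q;w+=s
    for i in range(0,len(out),8): print(str(out[i:i+8]).replace(' ',''))
    print('end',p.round(1),a,w)
E
python3 - <<'E'
from h import *
s=ctrl.read_state();print(s['eef_pos'],s['tcp_rot'],s['contact_force'],s['gripper_width'],s['gripper_force'])
p=s['eef_pos'][:2]
for h in[(550,116),(552,116)]:
  d=p-np.array(h);print(np.linalg.norm(d),np.degrees(np.arctan2(d[1],d[0])))
c=np.array([550,116]);d=p-c;a=np.degrees(np.arctan2(d[1],d[0]))
arc(c,p,109,a,[2.5]*24,s['tcp_rot'][2])
E
```

```text
[443.3281905  148.57032814 108.45289157] [-1.79984504e+02 -2.69662625e-02  1.62880920e+02] [-0.50836396 -0.6116045   0.03251509] 11.741855356174668 5.999767173780128
111.5334085250091 163.02088696013513
113.44773446483288 163.31585562223236
[[0,0,-0.0436,-0.0026,-0.0047,0,-1],[0,0,-0.0436,-0.0001,-0.0048,0,-1],[0,0,-0.0436,-0.0001,-0.0048,0,-1],[0,0,-0.0436,-0.0001,-0.0048,0,-1],[0,0,-0.0436,-0.0001,-0.0048,0,-1],[0,0,-0.0436,-0.0001,-0.0048,0,-1],[0,0,-0.0436,-0.0001,-0.0048,0,-1],[0,0,-0.0436,-0.0001,-0.0048,0,-1]]
[[0,0,-0.0436,-0.0001,-0.0048,0,-1],[0,0,-0.0436,-0.0001,-0.0048,0,-1],[0,0,-0.0436,-0.0001,-0.0048,0,-1],[0,0,-0.0436,-0.0001,-0.0048,0,-1],[0,0,-0.0436,-0.0001,-0.0048,0,-1],[0,0,-0.0436,-0.0001,-0.0048,0,-1],[0,0,-0.0436,-0.0001,-0.0048,0,-1],[0,0,-0.0436,-0.0001,-0.0048,0,-1]]
[[0,0,-0.0436,-0.0001,-0.0048,0,-1],[0,0,-0.0436,-0.0001,-0.0048,0,-1],[0,0,-0.0436,-0.0001,-0.0048,0,-1],[0,0,-0.0436,-0.0001,-0.0048,0,-1],[0,0,-0.0436,-0.0001,-0.0048,0,-1],[0,0,-0.0436,-0.0001,-0.0048,0,-1],[0,0,-0.0436,-0.0001,-0.0048,0,-1],[0,0,-0.0436,-0.0001,-0.0048,0,-1]]
end [470.3  41.6] 223.02088696013513 222.8809195253221
```

step_arm(commands=[[0,0,-0.044,-0.001,-0.0048,0,-1],[0,0,-0.044,0,-0.0048,0,-1],[0,0,-0.044,0,-0.0048,0,-1],[0,0,-0.044,0,-0.0048,0,-1],[0,0,-0.044,0,-0.0048,0,-1],[0,0,-0.044,0,-0.0048,0,-1],[0,0,-0.044,0,-0.0048,0,-1],[0,0,-0.044,0,-0.0048,0,-1]])

```text
time_s: 4.37
eef_pos: [440.5, 110.7, 108.5]
tcp_rot: [180.0, 0.2, -176.9]
contact_force: [2.7, 1.5, -4.3]
gripper_width: 11.5
gripper_force: 6.0
```

step_arm(commands=[[0,0,-0.044,0,-0.0048,0,-1],[0,0,-0.044,0,-0.0048,0,-1],[0,0,-0.044,0,-0.0048,0,-1],[0,0,-0.044,0,-0.0048,0,-1],[0,0,-0.044,0,-0.0048,0,-1],[0,0,-0.044,0,-0.0048,0,-1],[0,0,0,0,0,0,-1]])

```text
time_s: 4.95
eef_pos: [447.4, 81.7, 108.6]
tcp_rot: [-179.9, 0.4, -161.8]
contact_force: [5.8, 0.9, -6.7]
gripper_width: 11.6
gripper_force: 6.0
```

Run:
```python
from h import *
s=ctrl.read_state();print(s['eef_pos'],s['tcp_rot'],s['contact_force'],s['gripper_width'],s['gripper_force'])
d=s['eef_pos'][:2]-np.array([550,116]);print(np.linalg.norm(d),np.degrees(np.arctan2(d[1],d[0])))
```

```text
[447.43915296  81.69101571 108.61336761] [-179.86999336    0.39997374 -161.80663507] [ 5.80437744  0.88822936 -6.72426141] 11.616954971723807 5.998994610272348
108.14727804509076 -161.50371541606017
```

step_arm(commands=[[0,0,-0.026,-0.001,-0.0028,0.0005,-1],[0,0,-0.026,-0.001,-0.0028,0.0005,-1],[0,0,-0.026,-0.0005,-0.0028,0,-1],[0,0,-0.026,0,-0.0028,0,-1],[0,0,-0.026,0,-0.0028,0,-1],[0,0,-0.026,0,-0.0028,0,-1]])

```text
time_s: 5.45
eef_pos: [454.1, 67.8, 108.3]
tcp_rot: [-179.9, 0.2, -152.9]
contact_force: [1.3, 3.2, 3.8]
gripper_width: 11.7
gripper_force: 6.0
```

```bash
cat >> h.py <<'E'
def rep(c):
    s=ctrl.read_state();p=s['eef_pos'];d=p[:2]-np.array(c);r=np.linalg.norm(d);u=d/r;f=s['contact_force']
    print('t',round(s['time_s'],2),p.round(1),s['tcp_rot'].round(1),'r',r.round(1),'ang',np.degrees(np.arctan2(d[1],d[0])).round(2),'Frad',(f[:2]@u).round(2),'Ftan_ccw',(f[:2]@[-u[1],u[0]]).round(2),'Fz',f[2].round(2),'w',round(s['gripper_width'],1),s['ft_torque'].round(2))
E
python3 -c "
from h import *
rep((550,116))"
```

```text
t 5.45 [454.1  67.8 108.3] [-179.9    0.2 -152.9] r 107.3 ang -153.29 Frad -2.57 Ftan_ccw -2.25 Fz 3.82 w 11.7 [ 0.6  -0.38  0.  ]
```

step_arm(commands=[[0,0,-0.0175,0,-0.0019,-0.0003,-1],[0,0,-0.0175,0,-0.0019,0,-1],[0,0,-0.0175,0,-0.0019,0,-1],[0,0,-0.0175,0,-0.0019,0,-1],[0,0,-0.0175,0,-0.0019,0,-1],[0,0,-0.0175,0,-0.0019,0,-1]])

```text
time_s: 5.95
eef_pos: [460.3, 58.0, 108.4]
tcp_rot: [-179.9, 0.3, -146.9]
contact_force: [4.1, 4.7, 1.2]
gripper_width: 11.7
gripper_force: 6.0
```

```bash
python3 -c "
from h import *
rep((550,116))"
```

```text
t 5.95 [460.3  58.  108.4] [-179.9    0.3 -146.9] r 106.8 ang -147.09 Frad -6.05 Ftan_ccw -1.72 Fz 1.22 w 11.7 [ 0.98 -0.86  0.01]
```

step_arm(commands=[[0,0,-0.0175,-0.001,-0.0019,0,-1],[0,0,-0.0175,-0.0005,-0.0019,0,-1],[0,0,-0.0175,-0.0003,-0.0019,0,-1],[0,0,-0.0175,-0.0002,-0.0019,0,-1]])

```text
time_s: 6.28
eef_pos: [464.3, 52.8, 108.3]
tcp_rot: [180.0, 0.1, -142.8]
contact_force: [1.5, 4.1, 6.8]
gripper_width: 11.3
gripper_force: 6.0
```

```bash
python3 -c "
from h import *
rep((550,116))"
```

```text
t 6.28 [464.3  52.8 108.3] [ 1.800e+02  1.000e-01 -1.428e+02] r 106.5 ang -143.61 Frad -3.64 Ftan_ccw -2.36 Fz 6.75 w 11.3 [ 0.95 -0.28 -0.02]
```

step_arm(commands=[[0,0,-0.013,-0.0002,-0.0014,-0.0003,-1],[0,0,-0.013,-0.0002,-0.0014,0,-1],[0,0,-0.013,-0.0001,-0.0014,0,-1],[0,0,-0.013,0,-0.0014,0,-1],[0,0,0,0,0,0,-1]])

```text
time_s: 6.7
eef_pos: [468.1, 48.3, 108.3]
tcp_rot: [-180.0, 0.0, -139.8]
contact_force: [2.3, 3.8, 4.6]
gripper_width: 11.8
gripper_force: 6.0
```

```bash
python3 -c "
from h import *
rep((550,116));c=snap('top','t1');rep((550,116))
cv2.imwrite('pics/t1c.png',cv2.resize(c['img'][182:322,195:355,::-1],None,fx=4,fy=4,interpolation=cv2.INTER_CUBIC))"
```

```text
t 6.7 [468.1  48.3 108.3] [-180.     0.  -139.8] r 106.2 ang -140.43 Frad -4.18 Ftan_ccw -1.46 Fz 4.63 w 11.8 [ 0.87 -0.38  0.03]
t 6.75 [468.2  48.3 108.3] [-180.     0.  -139.9] r 106.2 ang -140.41 Frad -4.73 Ftan_ccw -2.0 Fz 5.85 w 11.6 [ 0.82 -0.47 -0.01]
```

View pics/t1c.png

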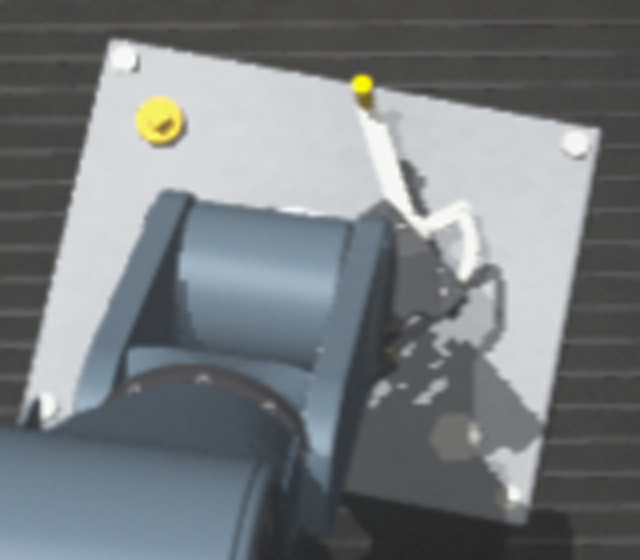

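The arm hides the ring in this view; nothing else has moved. I'll go on by feel.

step_arm(commands=[[0,0,-0.013,-0.0005,-0.0014,-0.0003,-1],[0,0,-0.013,-0.0003,-0.0014,0,-1],[0,0,-0.013,-0.0002,-0.0014,0,-1],[0,0,0,0,0,0,-1]])

```text
time_s: 7.08
eef_pos: [470.4, 45.9, 108.3]
tcp_rot: [179.9, -0.1, -137.6]
contact_force: [-0.4, 4.0, 4.6]
gripper_width: 11.8
gripper_force: 6.0
```

```bash
python3 -c "
from h import *
rep((550,116))"
```

```text
t 7.08 [470.4  45.9 108.3] [ 1.799e+02 -1.000e-01 -1.376e+02] r 106.1 ang -138.64 Frad -2.29 Ftan_ccw -3.27 Fz 4.57 w 11.8 [ 0.97 -0.14 -0.02]
```

step_arm(commands=[[0,0,-0.01,0,-0.001,-0.0002,-1],[0,0,-0.01,0,-0.001,0,-1],[0,0,-0.01,0,-0.001,0,-1],[0,0,0,0,0,0,-1]])

```text
time_s: 7.42
eef_pos: [470.2, 45.7, 108.1]
tcp_rot: [179.6, -0.1, -136.0]
contact_force: [-2.4, 12.0, 5.2]
gripper_width: 11.7
gripper_force: 6.0
```

```bash
python3 -c "
from h import *
rep((550,116))"
```

```text
t 7.42 [470.2  45.7 108.1] [ 1.796e+02 -1.000e-01 -1.360e+02] r 106.3 ang -138.62 Frad -6.13 Ftan_ccw -10.53 Fz 5.23 w 11.7 [ 2.17  0.24 -0.09]
```

step_arm(commands=[[0,0,0,-0.001,0.0015,0,-1],[0,0,0,-0.0005,0.0015,0,-1],[0,0,0,0,0,0,0],[0,0,0,0,0,0,1],[0,0,0,0,0,0,1],[0,0,0,0,0,0,1],[0,0,0,0,0,0,1]])

```text
time_s: 8.0
eef_pos: [472.5, 46.6, 108.6]
tcp_rot: [-180.0, 0.0, -135.9]
contact_force: [1.0, 0.5, 0.3]
gripper_width: 37.6
gripper_force: 0.0
```

step_arm(commands=[[0,0,0,0,0,-0.01,1],[0,0,0,0,0,-0.02,1],[0,0,0,0,0,-0.03,1],[0,0,0,0,0,-0.03,1]])

```text
time_s: 8.33
eef_pos: [471.5, 46.8, 199.0]
tcp_rot: [179.9, -0.1, -135.9]
contact_force: [0.9, 0.3, 0.2]
gripper_width: 63.5
gripper_force: 0.0
```

Run:
```python
from h import *
rep((550,116));c=snap('scene','s2')
a=cv2.resize(c['img'][160:310,285:445,::-1],None,fx=4,fy=4,interpolation=cv2.INTER_CUBIC)
cv2.imwrite('pics/s2c.png',a)
plan([(540,40,198,-150,4),(648,19,198,-163,4)],dict(eef_pos=[470,46,198],tcp_rot=[180,0,-136]))
```

```text
t 8.33 [471.5  46.8 199. ] [ 1.799e+02 -1.000e-01 -1.359e+02] r 104.6 ang -138.61 Frad -0.92 Ftan_ccw 0.39 Fz 0.2 w 63.5 [ 0.14 -0.1   0.  ]
[[0,0,np.float64(0.061),np.float64(-0.0115),np.float64(-0.0132),np.float64(-0.0),1],[0,0,np.float64(0.061),np.float64(-0.0123),np.float64(-0.0125),np.float64(-0.0),1],[0,0,np.float64(0.061),np.float64(-0.0131),np.float64(-0.0117),np.float64(-0.0),1],[0,0,np.float64(0.061),np.float64(-0.0138),np.float64(-0.0109),np.float64(-0.0),1],[0,0,np.float64(0.057),np.float64(-0.0208),np.float64(-0.018),np.float64(-0.0),1],[0,0,np.float64(0.057),np.float64(-0.0217),np.float64(-0.0168),np.float64(-0.0),1],[0,0,np.float64(0.057),np.float64(-0.0227),np.float64(-0.0156),np.float64(-0.0),1],[0,0,np.float64(0.057),np.float64(-0.0235),np.float64(-0.0143),np.float64(-0.0),1]]
```

View pics/s2c.png

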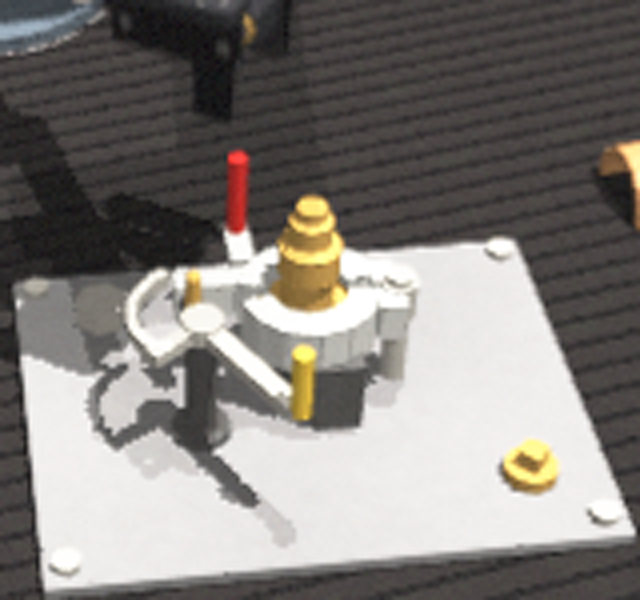

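The ring is shut round the valve. The draw pin at crop (193,285) sits beside the lever pivot at (203,318), inside the hook's sweep. I'll move to the yellow post.

step_arm(commands=[[0,0,0.061,-0.0115,-0.013,0,1],[0,0,0.061,-0.0125,-0.0125,0,1],[0,0,0.061,-0.013,-0.012,0,1],[0,0,0.061,-0.014,-0.011,0,1],[0,0,0.057,-0.021,-0.018,0,1],[0,0,0.057,-0.022,-0.017,0,1],[0,0,0.057,-0.023,-0.0155,0,1],[0,0,0.057,-0.0235,-0.014,0,1]])

```text
time_s: 9.05
eef_pos: [652.4, 20.4, 198.3]
tcp_rot: [-180.0, -0.0, -163.1]
contact_force: [-0.1, 0.4, 0.7]
gripper_width: 86.9
gripper_force: 0.0
```

Run:
```python
from h import *
rep((561.5,-8));c=snap('wrist','w1');rep((561.5,-8))
s=load('s2');S=lambda x,y,z:atz(s,285+(x+.5)/4-.5,160+(y+.5)/4-.5,z)
for n,a in dict(red=(238,155,142),pin=(193,274,104),valve=(312,200,148),yel=(304,350,142),piv=(203,318,104),hinge=(397,281,102)).items():print(n,S(*a))
cv2.imwrite('pics/w1.png',c['img'][:,:,::-1])
```

```text
t 9.05 [652.4  20.4 198.3] [-180.    -0.  -163.1] r 95.2 ang 17.33 Frad 0.06 Ftan_ccw 0.39 Fz 0.68 w 86.9 [ 0.13 -0.17  0.03]
t 9.1 [658.8  18.6 198.6] [-179.8    0.5 -163.3] r 100.9 ang 15.29 Frad 5.21 Ftan_ccw -3.08 Fz 0.77 w 87.1 [ 0.01 -0.39  0.02]
red [473.2  46.1 142. ]
pin [526.7  -0.9 104. ]
valve [535.6  68.6 148. ]
yel [648.   19.6 142. ]
piv [565.6  -8.3 104. ]
hinge [569.3 110.6 102. ]
```

View pics/w1.png

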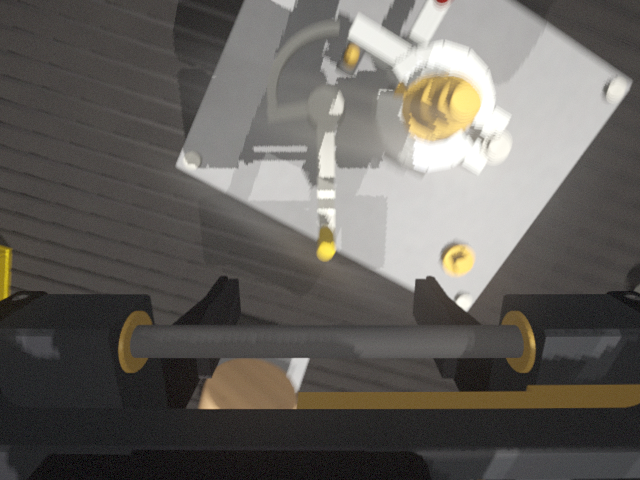

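Run:
```python
from h import *
rep((561.5,-8))
c=load('w1')
for n,a in dict(yel=(326.5,250,142),piv=(326.5,104,104),pin=(351,53,104),valve=(465,100,148),hinge=(499,148,102)).items():print(n,atz(c,*a))
```

```text
t 9.1 [658.8  18.6 198.6] [-179.8    0.5 -163.3] r 100.9 ang 15.29 Frad 5.21 Ftan_ccw -3.08 Fz 0.77 w 87.1 [ 0.01 -0.39  0.02]
yel [646.9  18.6 142. ]
piv [560.1  -7.8 104. ]
pin [525.6  -1.7 104. ]
valve [538.1  66.1 148. ]
hinge [552.4 116.6 102. ]
```

step_arm(commands=[[0,0,0,0.001,0,0.005,1],[0,0,0,0,0,0.03,1],[0,0,0,0,0,0.03,1],[0,0,0,0,0,0.025,1],[0,0,0,0,0,0,0],[0,0,0,0,0,0,-0.6],[0,0,0,0,0,0,-0.6],[0,0,0,0,0,0,-0.6]], squeeze=6)

```text
time_s: 9.77
eef_pos: [651.5, 20.3, 110.8]
tcp_rot: [-179.9, 0.2, -162.9]
contact_force: [0.2, 0.4, -0.8]
gripper_width: 68.0
gripper_force: 0.0
```

step_arm(commands=[[0,0,0,0,0,0,-0.6],[0,0,0,0,0,0,-0.6],[0,0,0,0,0,0,-0.6],[0,0,0,0,0,0,-0.6],[0,0,0,0,0,0,-0.6],[0,0,0,0,0,0,-0.6],[0,0,0,0,0,0,-0.6]])

```text
time_s: 10.35
eef_pos: [650.3, 20.4, 108.6]
tcp_rot: [180.0, -0.0, -163.0]
contact_force: [0.0, 0.9, 0.3]
gripper_width: 22.4
gripper_force: 0.0
```

Run:
```python
from h import *
rep((561,-8))
```

```text
t 10.35 [650.3  20.4 108.6] [ 180.   -0. -163.] r 93.7 ang 17.63 Frad 0.3 Ftan_ccw 0.81 Fz 0.29 w 22.4 [ 0.11 -0.16  0.  ]
```

step_arm(commands=[[0,0,0.02,0.0025,-0.002,0,-0.6],[0,0,0.03,0.0001,-0.003,0,-0.6],[0,0,0.0436,0.0001,-0.0039,0,-0.6],[0,0,0.0436,0.0001,-0.0039,0,-0.6],[0,0,0.0436,0.0001,-0.0039,0,-0.6],[0,0,0.0436,0.0001,-0.0039,0,-0.6],[0,0,0.0436,0.0001,-0.0039,0,-0.6],[0,0,0,0,0,0,-0.6]], squeeze=20)

```text
time_s: 11.02
eef_pos: [651.7, -5.2, 108.5]
tcp_rot: [-180.0, -0.0, -178.4]
contact_force: [0.1, 0.1, 0.3]
gripper_width: 17.6
gripper_force: 0.0
```

Run:
```python
from h import *
rep((561,-8))
```

```text
t 11.02 [651.7  -5.2 108.5] [-180.    -0.  -178.4] r 90.7 ang 1.8 Frad 0.12 Ftan_ccw 0.09 Fz 0.31 w 17.6 [ 0.07 -0.14  0.02]
```

step_arm(commands=[[0,0,0.035,0.0001,-0.0031,0,-0.6],[0,0,0.035,0.0001,-0.0031,0,-0.6],[0,0,0.035,0.0001,-0.0031,0,-0.6],[0,0,0.035,0.0001,-0.0031,0,-0.6],[0,0,0.035,0.0001,-0.0031,0,-0.6],[0,0,0.035,0.0001,-0.0031,0,-0.6],[0,0,0.035,0.0001,-0.0031,0,-0.6],[0,0,0.035,0.0001,-0.0031,0,-0.6]])

```text
time_s: 11.68
eef_pos: [649.2, -28.7, 108.6]
tcp_rot: [179.9, 0.1, 165.6]
contact_force: [1.5, 1.6, -0.6]
gripper_width: 17.7
gripper_force: 0.8
```

Run:
```python
from h import *
rep((561,-8));c=snap('scene','s3');a=cv2.resize(c['img'][160:310,285:445,::-1],None,fx=4,fy=4,interpolation=cv2.INTER_CUBIC)
cv2.imwrite('pics/s3c.png',a)
```

```text
t 11.68 [649.2 -28.7 108.6] [1.799e+02 1.000e-01 1.656e+02] r 90.6 ang -13.22 Frad 1.11 Ftan_ccw 1.92 Fz -0.63 w 17.7 [ 0.33 -0.39  0.03]
```

View pics/s3c.png

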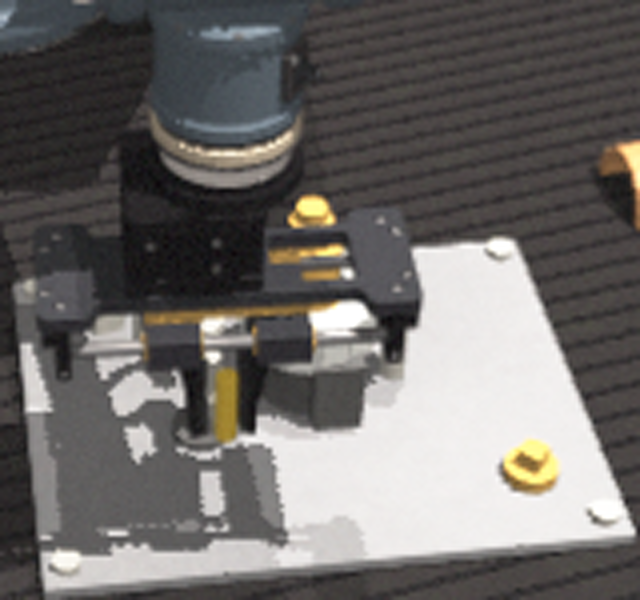

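The yellow post at crop (228,400) is caged between the fingers and the trailing pad is pushing it. I'll continue slowly and watch the force.

step_arm(commands=[[0,0,0.022,0,-0.002,0,-0.6],[0,0,0.022,0,-0.002,0,-0.6],[0,0,0.022,0,-0.002,0,-0.6],[0,0,0.022,0,-0.002,0,-0.6],[0,0,0.022,0,-0.002,0,-0.6]])

```text
time_s: 12.15
eef_pos: [646.0, -38.7, 108.7]
tcp_rot: [180.0, 0.0, 159.2]
contact_force: [1.8, 0.7, -0.6]
gripper_width: 17.4
gripper_force: 0.8
```

step_arm(commands=[[0,0,0.022,0,-0.002,0,-0.6],[0,0,0.022,0,-0.002,0,-0.6],[0,0,0.022,0,-0.002,0,-0.6],[0,0,0.022,0,-0.002,0,-0.6],[0,0,0.022,0,-0.002,0,-0.6]])

```text
time_s: 12.57
eef_pos: [641.9, -48.0, 108.8]
tcp_rot: [180.0, 0.0, 152.9]
contact_force: [2.0, 0.3, -0.2]
gripper_width: 17.4
gripper_force: 0.8
```

step_arm(commands=[[0,0,0.022,0,-0.002,0,-0.6],[0,0,0.022,0,-0.002,0,-0.6],[0,0,0.022,0,-0.002,0,-0.6],[0,0,0.022,0,-0.002,0,-0.6],[0,0,0.022,0,-0.002,0,-0.6]])

```text
time_s: 12.98
eef_pos: [637.1, -56.5, 108.8]
tcp_rot: [180.0, 0.0, 146.6]
contact_force: [2.2, 0.7, -0.7]
gripper_width: 17.5
gripper_force: 1.3
```

step_arm(commands=[[0,0,0.022,0,-0.002,0,-0.6],[0,0,0.022,0,-0.002,0,-0.6],[0,0,0.022,0,-0.002,0,-0.6],[0,0,0.022,0,-0.002,0,-0.6]])

```text
time_s: 13.32
eef_pos: [632.8, -62.7, 108.8]
tcp_rot: [179.9, 0.0, 141.5]
contact_force: [3.9, 3.8, -2.2]
gripper_width: 17.3
gripper_force: 2.7
```

step_arm(commands=[[0,0,0.006,0,-0.0005,0,-0.6],[0,0,0.006,0,-0.0005,0,-0.6]])

```text
time_s: 13.48
eef_pos: [632.2, -63.5, 108.8]
tcp_rot: [179.9, 0.0, 140.9]
contact_force: [4.0, 3.0, -1.4]
gripper_width: 17.4
gripper_force: 2.8
```

step_arm(commands=[[0,0,0.006,0,-0.0005,0,-0.6],[0,0,0.006,0,-0.0005,0,-0.6],[0,0,0.006,0,-0.0005,0,-0.6],[0,0,0.006,0,-0.0005,0,-0.6]])

```text
time_s: 13.82
eef_pos: [631.2, -64.7, 108.8]
tcp_rot: [179.9, 0.0, 139.6]
contact_force: [5.8, 4.0, -1.4]
gripper_width: 17.5
gripper_force: 3.4
```

Run:
```python
from h import *
rep((561,-8))
```

```text
t 13.82 [631.2 -64.7 108.8] [179.9   0.  139.6] r 90.2 ang -38.9 Frad 2.01 Ftan_ccw 6.76 Fz -1.37 w 17.5 [ 0.83 -0.97 -0.02]
```

step_arm(commands=[[0,0,0.006,0,-0.0005,0,-0.6],[0,0,0.006,0,-0.0005,0,-0.6],[0,0,0.006,0,-0.0005,0,-0.6]])

```text
time_s: 14.07
eef_pos: [630.4, -65.6, 108.8]
tcp_rot: [179.9, 0.0, 138.5]
contact_force: [5.5, 3.6, -1.5]
gripper_width: 17.6
gripper_force: 3.3
```

Run:
```python
from h import *
rep((561,-8))
```

```text
t 14.07 [630.4 -65.6 108.8] [179.9   0.  138.5] r 90.2 ang -39.71 Frad 1.93 Ftan_ccw 6.33 Fz -1.49 w 17.6 [ 0.75 -0.94 -0.04]
```

step_arm(commands=[[0,0,0.006,0,-0.0005,0,-0.6],[0,0,0.006,0,-0.0005,0,-0.6],[0,0,0.006,0,-0.0005,0,-0.6]])

```text
time_s: 14.32
eef_pos: [629.5, -66.6, 108.8]
tcp_rot: [179.8, 0.0, 137.5]
contact_force: [6.1, 4.9, -1.1]
gripper_width: 17.4
gripper_force: 3.5
```

Run:
```python
from h import *
rep((561,-8))
```

```text
t 14.32 [629.5 -66.6 108.8] [179.8   0.  137.5] r 90.2 ang -40.54 Frad 1.42 Ftan_ccw 7.7 Fz -1.07 w 17.4 [ 0.89 -1.07  0.04]
```

step_arm(commands=[[0,0,0.006,0,-0.0005,0,-0.6],[0,0,0.006,0,-0.0005,0,-0.6]])

```text
time_s: 14.48
eef_pos: [628.8, -67.4, 108.8]
tcp_rot: [179.8, 0.0, 136.8]
contact_force: [4.5, 4.4, -1.4]
gripper_width: 17.7
gripper_force: 3.3
```

Run:
```python
from h import *
rep((561,-8))
```

```text
t 14.48 [628.8 -67.4 108.8] [179.8   0.  136.8] r 90.1 ang -41.18 Frad 0.51 Ftan_ccw 6.31 Fz -1.36 w 17.7 [ 0.76 -0.97 -0.01]
```

step_arm(commands=[[0,0,0.005,0,-0.0004,0,-0.6],[0,0,0.005,0,-0.0004,0,-0.6],[0,0,0.005,0,-0.0004,0,-0.6]])

```text
time_s: 14.73
eef_pos: [628.2, -68.1, 108.8]
tcp_rot: [179.8, 0.1, 135.9]
contact_force: [6.6, 5.5, -1.6]
gripper_width: 17.7
gripper_force: 4.1
```

Run:
```python
from h import *
rep((561,-8))
```

```text
t 14.73 [628.2 -68.1 108.8] [1.798e+02 1.000e-01 1.359e+02] r 90.2 ang -41.84 Frad 1.27 Ftan_ccw 8.47 Fz -1.62 w 17.7 [ 0.97 -1.17  0.01]
```

step_arm(commands=[[0,0,0.003,0,-0.0003,0,-0.6],[0,0,0.003,0,-0.0003,0,-0.6]])

```text
time_s: 14.9
eef_pos: [627.8, -68.5, 108.8]
tcp_rot: [179.8, 0.1, 135.6]
contact_force: [6.8, 5.9, -1.6]
gripper_width: 17.1
gripper_force: 4.2
```

Run:
```python
from h import *
rep((561,-8))
for i in range(3): camera('top'); rep((561,-8))
```

```text
t 14.9 [627.8 -68.5 108.8] [1.798e+02 1.000e-01 1.356e+02] r 90.1 ang -42.15 Frad 1.09 Ftan_ccw 8.88 Fz -1.64 w 17.1 [ 0.97 -1.21 -0.01]
t 14.95 [627.8 -68.5 108.8] [1.798e+02 1.000e-01 1.356e+02] r 90.2 ang -42.17 Frad 0.67 Ftan_ccw 8.55 Fz -2.0 w 17.6 [ 0.95 -1.1  -0.02]
t 15.0 [627.8 -68.5 108.8] [1.798e+02 1.000e-01 1.356e+02] r 90.1 ang -42.17 Frad 1.38 Ftan_ccw 7.66 Fz -2.1 w 17.3 [ 0.94 -1.08 -0.07]
t 15.05 [627.8 -68.5 108.8] [1.798e+02 1.000e-01 1.356e+02] r 90.2 ang -42.16 Frad 0.37 Ftan_ccw 8.21 Fz -1.13 w 17.9 [ 0.94 -1.1  -0.04]
```

step_arm(commands=[[0,0,0,0,0.002,0,-0.6],[0,0,0,0,0.002,0,-0.6],[0,0,0,0,0.0015,0,-0.6],[0,0,0,0,0,0,-0.6],[0,0,0,0,0,0,-0.3]])

```text
time_s: 15.47
eef_pos: [629.4, -65.9, 108.3]
tcp_rot: [-179.9, -0.1, 135.7]
contact_force: [0.5, 0.2, -0.4]
gripper_width: 19.7
gripper_force: 0.0
```

Run:
```python
from h import *
rep((561,-8))
```

```text
t 15.47 [629.4 -65.9 108.3] [-1.799e+02 -1.000e-01  1.357e+02] r 89.6 ang -40.25 Frad 0.26 Ftan_ccw 0.51 Fz -0.44 w 19.7 [ 0.04 -0.15  0.05]
```

Free of the post. I'll open slightly more, rise and check.

step_arm(commands=[[0,0,0,0,0,0,-0.2],[0,0,0,0,0,0,-0.2],[0,0,0,0,0,0,-0.2],[0,0,0,0,0,-0.02,-0.2],[0,0,0,0,0,-0.03,-0.2],[0,0,0,0,0,-0.03,-0.2],[0,0,0,0,0,-0.03,-0.2],[0,0,0,-0.03,0,0,-0.2]])

```text
time_s: 16.13
eef_pos: [651.9, -83.8, 225.8]
tcp_rot: [179.8, 0.3, 135.8]
contact_force: [0.2, 0.1, 0.2]
gripper_width: 34.6
gripper_force: 0.0
```

step_arm(commands=[[0,0,0,-0.04,0,0,-0.2],[0,0,0,-0.04,0,0,-0.2],[0,0,0,-0.04,0,0,-0.2],[0,0,0,-0.02,0,0,-0.2],[0,0,0,0,0,0,-0.2],[0,0,0,0,0,0,-0.2]])

```text
time_s: 16.63
eef_pos: [751.7, -185.4, 217.5]
tcp_rot: [-180.0, -0.1, 135.6]
contact_force: [-0.3, 0.1, 0.8]
gripper_width: 34.7
gripper_force: 0.0
```

Run:
```python
from h import *
rep((561,-8));s=snap('scene','s4');t=snap('top','t4')
def blob(c,z,f):
    im=c['img'].astype(int);m=f(im[...,0],im[...,1],im[...,2])
    n,l,st,ce=cv2.connectedComponentsWithStats(m.astype('uint8'))
    for i in range(1,n):
        if st[i,4]>=4:
            u,v=ce[i]; top=(st[i,0]+st[i,2]/2-.5, st[i,1]+1.3); p=atz(c,u,v,z); q=atz(c,*top,z)
            if 380<p[0]<730 and -140<p[1]<260: print(st[i],'centroid',p,'top',q)
R=lambda r,g,b:(r>110)&(r>2.2*g)&(r>2.2*b)
Y=lambda r,g,b:(r>120)&(g>.6*r)&(b<.4*r)
for n,c in(('scene',s),('scene before',load('s2')),('top',t),('top before',load('t0'))):
    print(n);blob(c,142,R);print('-');blob(c,142,Y)
```

```text
t 16.63 [ 751.7 -185.4  217.5] [-1.800e+02 -1.000e-01  1.356e+02] r 260.5 ang -42.93 Frad -0.34 Ftan_ccw -0.13 Fz 0.77 w 34.7 [ 0.02 -0.08 -0.02]
scene
[342 198   5  20  96] centroid [505.4  33.9 142. ] top [476.5  44.5 142. ]
-
[320 262   4   7  18] centroid [674.8 -76.1 142. ] top [668.1 -74.8 142. ]
scene before
[342 198   5  20  96] centroid [505.4  33.9 142. ] top [476.5  44.5 142. ]
-
[358 250   5  15  65] centroid [676.1   7.7 142. ] top [659.8  13.5 142. ]
top
-
top before
[230 284   4   4  14] centroid [442.  147.3 142. ] top [442.5 147.3 142. ]
-
[283 201   5   5  19] centroid [645.7  18.9 142. ] top [646.8  19.8 142. ]
[232 209   8   8  27] centroid [620.5 140.7 142. ] top [627.8 141.6 142. ]
[259 244  17  14  71] centroid [529.   65.1 142. ] top [539.4  62.9 142. ]
[261 291   3   2   6] centroid [427.2  73.9 142. ] top [425.2  73.9 142. ]
```

Run:
```python
from h import *
a=load('s2');b=load('s4')
print(proj(b,(625.7,-70.5,142)),proj(b,(625.7,-70.5,108)))
d=np.abs(a['img'].astype(int)-b['img']).sum(2)[205:240,350:372];print('valve diff',d.mean(),(d>150).sum())
print(ctrl.read_state()['joint_vel'].round(2)); print(ctrl.close_job())
```

```text
[317.2 249.7] [317.5 261.2]
valve diff 17.754545454545454 3
[ 0.68 -0.9   0.52 -0.11 -0.04 -0.06]
the job is handed in; nothing more can be done
None
```

I closed the clamp ring round both flanges, swung the latch lever until the push at its post averaged about 8.3 N (highest reading 8.9 N), let go, and handed the job in. The last camera check showed the jaw still shut and the valve unmoved, but the arm's shadow kept me from confirming the lever's final position by camera.

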